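# Tote the short cartons and show the long one to the code-reading camera

### The arm

A 6-joint arm with a two-finger parallel gripper is mounted at the origin on a cart in front of the work surface, level with it; the furniture and walls round the work are solid. World frame = base frame: x ahead of the robot, y to its left, z up, the work surface at z = 0. Lengths are in mm, angles in rad, forces in N, time in s.
With the tool pointing down it reaches from about 325 to 1000 mm from the base axis. Payload 5.1 kg.
Tool frame: the origin (TCP) lies midway between the tips of the shut fingers; the grasp point (between the pads) lies robot.tcp_to_grasp behind it (robot.tcp_to_grasp is the distance from the TCP to the grasp point, in mm); z points along the fingers, x is the direction in which the jaws open and shut, and the axes are right-handed (so a half turn about z gives the same grasp; the last joint's range is limited). The gripper opens to 85 mm and grips with 20 to 120 N. Pads are 22 mm wide; open, the fingers measure 114 mm over their backs; the gripper's body (76 mm by 85 mm) begins 54 mm behind the grasp point. The pads swing forward as they close: fully open they stand 13 mm farther back than shut.
Start: joints at [-0.083, 0.124, 1.65, -0, 1.367, -0.083], TCP at [649.988, -0.028, 231.322] pointing down, gripper open.
Joint ranges: [-2.61, 2.61], [-1.02, 2.33], [0.03, 2.71], [-1.35, 4.49], [0.32, 2.68], [-2.91, 2.91]. Speed limits (rad/s): [2.57, 2.57, 3.14, 3.14, 3.14, 3.14].

### API

Orientations are given as [roll, pitch, yaw] about the fixed x, y, z axes, in that order (R = Rz(yaw) Ry(pitch) Rx(roll)).
In Python, from rig import readout, capture, get_calibration, hand_in, robot gives the robot as it stands. The module is installed in compiled form; this text tells all that it offers.
- The arm moves only by the tool apply_moves, never from a script. Its argument "steps" is text: rows parted by semicolons, each of 5 numbers parted by spaces: the closure, from -1 (fully open) to 1 (shut), then the shift along the tool's x, y, z in m, then the turn about the tool's z in degrees. A call has 1 to 20 rows; each row is the pose to reach, as a shift and turn from the pose commanded when the call began, along the tool's axes at that moment; what a row does not reach only later rows make up. A row lasts 1/12 s, in which the tool goes at most 41.7 mm and 7.16 degrees, less where a joint would pass 70% of its speed; a pose out of reach is approached as far as the arm can. A call with a gripper value outside its range is refused whole. The fingers move at their own pace and stop on an object; "force" is the grip in N (left out, the last holds). Time passes only in rows, so rows that repeat a pose let the fingers close. It gives the time, the measured TCP pose, the force and the opening at its end, in the units of the state.
- readout.observe(): the state, without advancing time (a new reading comes with each control period).
- capture(name): name is "scene" or "side" or "wrist"; returns (picture, depth): 384x512x3 uint8, red, green, blue; 384x512 float32, mm along the optical axis (not along the pixel's ray), 0 where there is no reading.
- get_calibration(name): a dict with "fx", "fy", "cx", "cy" (pixels), "distortion" ([k1, k2, p1, p2, k3] as OpenCV has them; the pictures are not rectified), "xyz" and "attitude" of the camera in the world. Camera axes: x right, y up, looking along -z (the intrinsics and any distortion apply to the point x, -y, -z); pixel columns grow to the right and rows downward; lengths in mm; the calibration is good to about 2 mm. A picture is of the moment at which its call begins: read the wrist's pose just before it. get_calibration takes no time and is no camera call; for the wrist camera it gives the pose at the moment of the call.
- hand_in(): hands the job in, once; it reports no verdict.
The state is a dict: "time": time; "joints": joint angles; "qd": joint speeds; "joint_efforts": joint torques, N m; "tcp_pos": TCP position; "eef_rot": TCP orientation; "ft_force": force on the tool from outside, world axes, zero at the start; "wrist_torque": the same for the moment, N m; "opening": finger opening in mm.
Only numpy, scipy, OpenCV 4.12 (cv2) and the standard library are available. Lean on these libraries where they do the work, as an engineer would, in place of code of your own. Each camera call takes 0.05 s, during which the arm holds its last target.

### The job

Put the two short cartons from the steel catch tray into the grey tote, setting them down rather than dropping them. Then take the long carton and hold it up in the air before the code-reading camera, top side up, with its white-labelled end facing the lens squarely, centred on the lens axis and 8 cm from the lens - the camera looks downward at a slant, so the carton must tilt to match. Finish while still holding it there, still and clear of the camera; leave the other things on the table alone.

Things in the scene. Friction and masses are not known exactly. Their poses are not given: they have to be found in the camera images.
- short_carton_a_centre (a point): Plain brown cardboard carton, a solid closed block, lying flat. Size 75 (x) x 50 (y) x 45 (z) mm, about 100 g. Own axes: x along its length, towards the end that carries a small white paper label (36 mm wide, folded over the top edge of that end); z up out of its top. This point is its centre (22.5 mm above its underside). It starts in the catch tray; any of the three cartons can lie at the left, in the middle or at the right.
- short_carton_b_centre (a point): Plain brown cardboard carton, a solid closed block, lying flat. Size 75 (x) x 50 (y) x 45 (z) mm, about 100 g. Own axes: x along its length, towards the end that carries a small white paper label (36 mm wide, folded over the top edge of that end); z up out of its top. This point is its centre. Twin of the other short carton; it also starts in the catch tray.
- long_carton_centre (a point): Plain brown cardboard carton, a solid closed block, lying flat. Size 120 (x) x 50 (y) x 45 (z) mm, about 150 g. Own axes: x along its length, towards the end that carries a small white paper label (36 mm wide, folded over the top edge of that end); z up out of its top. This point is its centre (22.5 mm above its underside). It starts in the catch tray, its labelled end roughly away from the robot (within about 40 degrees of world +x). Told from the others by its length.
- long_carton_end (a point): Centre of the white-labelled end face of the long carton, 60 mm along the carton's +x from its centre; same axes as the carton.
- catch_tray: Fixed shallow steel tray, 210 (x) x 400 (y) x 25 (z) mm outside, rim and floor 3 mm thick; origin at the centre of its underside. The three cartons lie flat on its floor, about 120 mm apart along its y, each turned up to about 0.4 rad against the tray.
- tote: Fixed open grey plastic tote, 200 (x) x 300 (y) x 65 (z) mm outside, walls and floor 4 mm thick, with a 7 mm flange round the rim; empty at the start; origin at the centre of its underside, z up. It holds the short cartons side by side along its y.
- tote_floor (a point): Centre of the tote's inner floor, 4 mm above the table; axes of the tote (x across its 200 mm, y along its 300 mm).
- camera_stand: Fixed stand of the camera, about 275 mm over all in height: dark base plate 110 x 120 x 14 mm (centred 5 mm behind the origin) and a 20 mm post. Origin on the table; its own -x is the horizontal direction in which the camera looks, roughly towards the robot. The post stands 40 mm behind the origin (stand +x), its top at z = 0.274; the head overhangs the front.
- camera_head: Grey box camera, 46 x 46 x 55 mm, with a black round lens 42 mm wide, fixed on the stand at about z = 0.25 and facing roughly towards the robot. Origin at the centre of the lens front; its own +x is the viewing direction, out of the lens, sloping 20 degrees down from level; its y is level; its z points up (tilted 20 degrees). The housing reaches 80 mm back from the lens front.
- reading_point (a point): Point in the air on the lens axis, 80 mm in front of the lens front, about z = 0.22; same axes as the camera head. The centre of the long carton's labelled end face belongs here, with the carton's +x pointing into the lens (opposite to the head's +x) and so 20 degrees upward, its y level and its z up.
- timer: White pocket timer, 70 x 66 x 21 mm, lying loose beyond the catch tray. A bystander; origin under its centre.
- tape_roll: Roll of tan tape, 103 mm across, 25 mm high, lying loose beyond the tote. A bystander; origin under its centre.
- probe: Probe thermometer with a red head, 198 x 25 x 17 mm, lying loose beyond the catch tray. A bystander; origin under its centre.
- short_carton_a: The same short carton as short_carton_a_centre; origin at the centre of its underside.
- short_carton_b: The same short carton as short_carton_b_centre; origin at the centre of its underside.
- long_carton: The long carton; origin at the centre of its underside.
Not all that is in view belongs to the job. Leave any green look-alike of the short_carton_a alone.

How it is judged (in metres and radians):
On the way:
1. both short cartons lie in the tote, let go of, the long carton still in the tray (x of short_carton_a_centre in the frame of tote between -0.096 and 0.096 m and y of short_carton_a_centre in the frame of tote between -0.146 and 0.146 m and z of each of short_carton_a_centre, short_carton_b_centre in the frame of tote below 0.045 m and linear speed of each of short_carton_a, short_carton_b below 0.03 m/s and contact force between each of short_carton_a, short_carton_b and the fingers below 0.1 N and x of short_carton_b_centre in the frame of tote between -0.096 and 0.096 m and y of short_carton_b_centre in the frame of tote between -0.146 and 0.146 m and height (world z) of long_carton_centre below 0.06 m), for 0.2 s.
At the end, for the whole second after the job is handed in: Both short cartons rest in the tote, let go. The long carton is held still, top up, centre over 15 cm high, not touching the camera; its labelled end faces the lens, centred within 22 mm of the reading point (80 mm before the lens), length and width axes within 10 degrees of square (x of short_carton_a_centre in the frame of tote between -0.096 and 0.096 m and y of short_carton_a_centre in the frame of tote between -0.146 and 0.146 m and z of each of short_carton_a_centre, short_carton_b_centre in the frame of tote below 0.045 m and linear speed of each of short_carton_a, short_carton_b, long_carton below 0.03 m/s and contact force between each of short_carton_a, short_carton_b and the fingers below 0.1 N and x of short_carton_b_centre in the frame of tote between -0.096 and 0.096 m and y of short_carton_b_centre in the frame of tote between -0.146 and 0.146 m and distance between long_carton_end and reading_point below 0.022 m and angle between the x axis of long_carton and the x axis of camera_head, either way round below 0.17 rad and angle between the y axis of long_carton and the y axis of camera_head, either way round below 0.17 rad and x of long_carton_centre in the frame of camera_head above 0.1 m and angle between long_carton's own z axis and vertical below 0.8 rad and height (world z) of long_carton_centre above 0.15 m and contact force between long_carton and the fingers above 1 N and contact force between long_carton and camera_stand below 0.1 N); the arm keeps its last pose, push and grip.
It fails at once if a bystander (timer, tape roll, thermometer) is moved by more than 2 cm (distance of any of timer, tape_roll, probe from where it was at the start of the episode above 0.02 m).
It fails at once if a carton is dropped: it falls free faster than 0.8 m/s (a drop of more than 3 cm) ((linear speed of short_carton_a above 0.8 m/s and contact force between short_carton_a and the fingers below 0.05 N) or (linear speed of short_carton_b above 0.8 m/s and contact force between short_carton_b and the fingers below 0.05 N) or (linear speed of long_carton above 0.8 m/s and contact force between long_carton and the fingers below 0.05 N)).
It also fails if it takes over 72 s, if anything falls off the work surface, if the arm or the gripper's body presses on something with over 40 N, if the wrist force passes 120 N, or if a joint passes its speed limit or range.

## Working session

There is one attempt and no reset: what is moved stays moved. The work goes in short steps, Python scripts to look and compute and a tool call to move; the robot and the scene stay as the last step left them, time stands still between calls to the robot, and variables do not carry over. Pictures are saved under pics/ and viewed, and the job is handed in when it is done.

Besides the shell and the picture viewer there is one more tool, called as name(argument=value, ...) on one line, values as JSON. apply_moves: Moves the arm, as the interface text tells. Its arguments: {"type":"object","properties":{"steps":{"type":"string"},"force":{"type":"number"}},"required":["steps"]}

```bash
mkdir -p pics; cat > h.py <<'E'
import numpy as np, cv2, pickle
from rig import readout, capture, get_calibration, robot
from scipy.spatial.transform import Rotation as R
def snap(n,tag):
    c=get_calibration(n); im,d=capture(n)
    pickle.dump((c,im,d),open(f'pics/{tag}.pkl','wb'))
    cv2.imwrite(f'pics/{tag}.png',im[:,:,::-1]); return c,im,d
def load(tag): return pickle.load(open(f'pics/{tag}.pkl','rb'))
def att(c):
    a=np.array(c['attitude'],float)
    if a.shape==(3,3): return a
    if a.size==4: return R.from_quat(a).as_matrix()
    return R.from_euler('xyz',a).as_matrix()
def rays(c,uv):
    K=np.array([[c['fx'],0,c['cx']],[0,c['fy'],c['cy']],[0,0,1.]])
    p=cv2.undistortPoints(np.array(uv,float).reshape(-1,1,2),K,np.array(c['distortion'],float)).reshape(-1,2)
    d=np.c_[p[:,0],-p[:,1],-np.ones(len(p))]
    return np.array(c['xyz'],float), d@att(c).T
def onplane(c,uv,z):
    o,d=rays(c,uv); t=(z-o[2])/d[:,2]; return o+d*t[:,None]
def cloud(c,dep,uv):
    uv=np.array(uv).reshape(-1,2); o,d=rays(c,uv); z=dep[uv[:,1].astype(int),uv[:,0].astype(int)]
    return o+d*z[:,None]
E
python3 - <<'E'
from h import *
print(readout.observe()); print([a for a in dir(robot) if a[0]!='_'], robot.tcp_to_grasp)
for n in ['scene','side','wrist']:
    c,im,d=snap(n,n+'0'); print(n,c, (d>0).mean())
E
```

```text
{'time': 0.0, 'joints': array([-8.26436104e-02,  1.24534859e-01,  1.65168496e+00, -5.95823691e-06,
        1.36749957e+00, -8.26214710e-02]), 'qd': array([2.27122669e-05, 9.05248372e-04, 5.41461376e-04, 4.18016489e-04,
       7.61404195e-04, 1.99109770e-04]), 'joint_efforts': array([ 3.96925461e-04, -4.23608243e+01, -3.65454090e+01,  2.94756808e-05,
        6.89593100e-03,  2.82237529e-06]), 'tcp_pos': array([ 6.49384407e+02, -8.03672272e-03,  2.30027289e+02]), 'eef_rot': array([-3.14142295e+00,  2.11996038e-03, -2.07503527e-05]), 'ft_force': array([-0.74184573, -0.87136764, -0.08631333]), 'wrist_torque': array([0.03723633, 0.00387144, 0.00227451]), 'opening': 85.01928467722934}
['IKError', 'tcp_to_grasp'] 18.700000000000003
scene {'fx': 366.13313532850214, 'fy': 366.13313532850214, 'cx': 254.50123879076185, 'cy': 186.51117037007876, 'distortion': array([-0.02370687,  0.        ,  0.        ,  0.        ,  0.        ]), 'xyz': array([-171.94675189, -603.07701485,  915.11008354]), 'attitude': array([ 0.90537286, -0.00371679, -0.89576637])} 0.9744364420572916
side {'fx': 354.3151156026126, 'fy': 354.3151156026126, 'cx': 259.8889914567455, 'cy': 193.7409185056545, 'distortion': array([0.00508694, 0.        , 0.        , 0.        , 0.        ]), 'xyz': array([ 180.76156223, -902.37528621,  681.88877227]), 'attitude': array([ 1.08605973, -0.02290147, -0.40535997])} 0.957763671875
wrist {'fx': 292.70059897584065, 'fy': 292.70059897584065, 'cx': 257.33236197487577, 'cy': 191.4100369149011, 'distortion': array([-0.03482904,  0.        ,  0.        ,  0.        ,  0.        ]), 'xyz': array([649.63972348,  74.06806481, 373.71911936]), 'attitude': array([-0.2942428 ,  0.00178984, -0.0003996 ])} 0.9958546956380209
```

View pics/scene0.png

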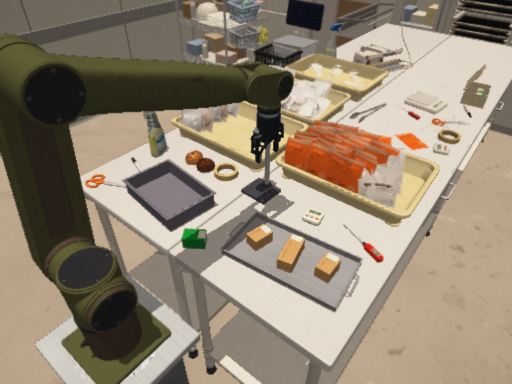

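View pics/side0.png

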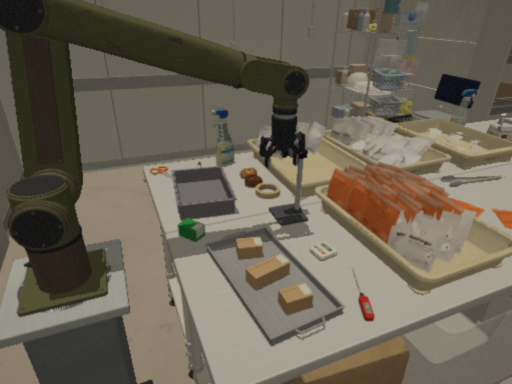

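View pics/wrist0.png

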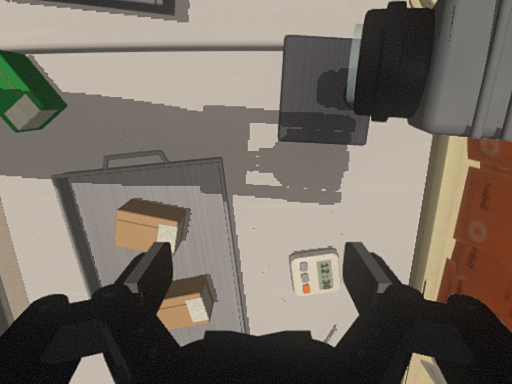

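```bash
python3 - <<'E'
from h import *
for n,roi in [('scene0',(230,215,350,290)),('side0',(230,230,320,315))]:
    c,im,d=load(n)
    x0,y0,x1,y1=roi
    uu,vv=np.meshgrid(np.arange(x0,x1),np.arange(y0,y1)); uv=np.c_[uu.ravel(),vv.ravel()]
    P=cloud(c,d,uv); rgb=im[uv[:,1],uv[:,0]].astype(int)
    top=(abs(P[:,2]-48)<5)&(d[uv[:,1],uv[:,0]]>0)
    m=np.zeros(im.shape[:2],np.uint8); m[uv[top][:,1],uv[top][:,0]]=255
    k,l,st,_=cv2.connectedComponentsWithStats(m,connectivity=4)
    for i in range(1,k):
        if st[i,4]<40: continue
        v,u=np.nonzero(l==i); Q=onplane(c,np.c_[u,v],48); Z=cloud(c,d,np.c_[u,v])[:,2]
        (cx,cy),(w,h),a=cv2.minAreaRect(Q[:,:2].astype(np.float32))
        col=im[v,u].astype(int); wh=(col[:,2]>0.75*col[:,0])
        b=cv2.boxPoints(((cx,cy),(w,h),a)); 
        print(n,st[i,4],'c',round(cx,1),round(cy,1),'wh',round(w),round(h),'a',round(a,1),'Z',Z.mean().round(1),'mean',Q.mean(0).round(0),'white',wh.sum(),Q[wh].mean(0).round(0) if wh.any() else '')
E
```

```text
scene0 264 c 509.4 -82.7 wh 53 77 a 78.6 Z 47.1 mean [509. -83.  48.] white 46 [538. -86.  48.]
scene0 464 c 518.2 -203.0 wh 124 51 a 12.7 Z 47.1 mean [ 516. -203.   48.] white 54 [ 568. -190.   48.]
scene0 323 c 539.6 -324.0 wh 79 50 a 0.5 Z 46.8 mean [ 540. -323.   48.] white 62 [ 569. -322.   48.]
side0 271 c 511.2 -81.7 wh 59 76 a 77.7 Z 49.5 mean [511. -82.  48.] white 44 [540. -84.  48.]
side0 565 c 520.2 -202.3 wh 125 55 a 12.9 Z 49.5 mean [ 518. -203.   48.] white 71 [ 559. -187.   48.]
side0 480 c 541.7 -323.1 wh 80 56 a 1.4 Z 49.5 mean [ 541. -323.   48.] white 92 [ 567. -318.   48.]
```

```bash
python3 - <<'E'
from h import *
for n in ['scene0','side0']:
    c,im,d=load(n)
    vv,uu=np.mgrid[0:384,0:512]; uv=np.c_[uu.ravel(),vv.ravel()]
    P=cloud(c,d,uv).reshape(384,512,3); ok=d>0
    # base plate z~14 dark
    g=im.max(2).astype(int)
    box=(P[...,0]>560)&(P[...,0]<900)&(P[...,1]>-150)&(P[...,1]<250)&ok
    m=(box&(abs(P[...,2]-14)<6)&(g<70)).astype(np.uint8)
    k,l,st,_=cv2.connectedComponentsWithStats(m)
    i=1+np.argmax(st[1:,4]); v,u=np.nonzero(l==i); Q=onplane(c,np.c_[u,v],14)
    print(n,'base',st[i],cv2.minAreaRect(Q[:,:2].astype(np.float32)))
    # tote: z~65 rim
    box=(P[...,0]>250)&(P[...,0]<800)&(P[...,1]>50)&(P[...,1]<500)&ok
    m=(box&(abs(P[...,2]-65)<6)).astype(np.uint8); cv2.imwrite(f'pics/tm_{n}.png',m*255)
    k,l,st,_=cv2.connectedComponentsWithStats(m)
    for i in range(1,k):
        if st[i,4]<60: continue
        v,u=np.nonzero(l==i); Q=onplane(c,np.c_[u,v],65); print('tote',st[i],cv2.minAreaRect(Q[:,:2].astype(np.float32)))
    box=(P[...,0]>350)&(P[...,0]<680)&(P[...,1]>-450)&(P[...,1]<20)&ok
    m=(box&(abs(P[...,2]-25)<4)&(g<150)).astype(np.uint8)
    k,l,st,_=cv2.connectedComponentsWithStats(m)
    i=1+np.argmax(st[1:,4]); v,u=np.nonzero(l==i); Q=onplane(c,np.c_[u,v],25); print('tray',st[i],cv2.minAreaRect(Q[:,:2].astype(np.float32)), [ (round(a),round(b)) for a,b in cv2.boxPoints(cv2.minAreaRect(Q[:,:2].astype(np.float32)))])
# wrist: head
c,im,d=load('wrist0')
for (u,v) in [(360,75),(355,75),(395,60),(395,20),(395,110),(370,60),(480,70),(430,60),(365,20),(362,110)]:
    print((u,v),im[v,u],cloud(c,d,[(u,v)]).round(0))
s=im[0:200,250:512]; cv2.imwrite('pics/wz.png',cv2.resize(s[:,:,::-1],None,fx=3,fy=3,interpolation=cv2.INTER_NEAREST))
c,im,d=load('side0'); s=im[120:230,220:340]; cv2.imwrite('pics/sz.png',cv2.resize(s[:,:,::-1],None,fx=5,fy=5,interpolation=cv2.INTER_CUBIC))
E
```

```text
scene0 base [242 183  38  20 272] ((725.3530883789062, 76.23924255371094), (112.67889404296875, 111.85035705566406), 85.7927017211914)
tote [122 159  94  62 614] ((471.30596923828125, 328.01416015625), (317.83721923828125, 215.04983520507812), 82.80424499511719)
tray [220 212  63  41 163] ((512.322998046875, -21.74510955810547), (102.65766906738281, 234.91456604003906), 73.80050659179688) [(385, -38), (611, -104), (639, -5), (414, 60)]
side0 base [270 205  37  20 376] ((728.6465454101562, 75.3844985961914), (116.60533905029297, 111.16437530517578), 86.30347442626953)
tote [171 166  66  41 493] ((473.75921630859375, 329.9346923828125), (325.9382629394531, 214.0252685546875), 82.77790832519531)
tray [206 227 137  79 412] ((595.3782958984375, -146.53866577148438), (195.1291046142578, 447.8642272949219), 33.82663345336914) [(390, -15), (639, -387), (801, -278), (552, 94)]
(360, 75) [29 31 31] [[684.  83. 269.]]
(355, 75) [116 122 115] [[684.  84. 265.]]
(395, 60) [25 26 23] [[692.  87. 276.]]
(395, 20) [35 34 33] [[693.  99. 272.]]
(395, 110) [37 33 36] [[699.  72. 266.]]
(370, 60) [37 35 36] [[686.  87. 273.]]
(480, 70) [119 117 114] [[713.  84. 286.]]
(430, 60) [26 27 27] [[704.  87. 275.]]
(365, 20) [36 35 34] [[685. 101. 265.]]
(362, 110) [33 33 32] [[689.  72. 261.]]
```

View pics/wz.png

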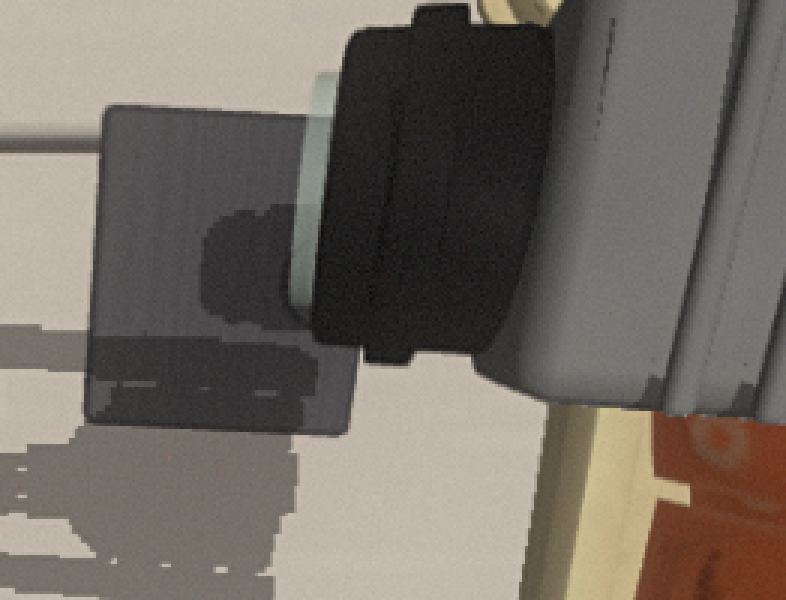

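View pics/sz.png

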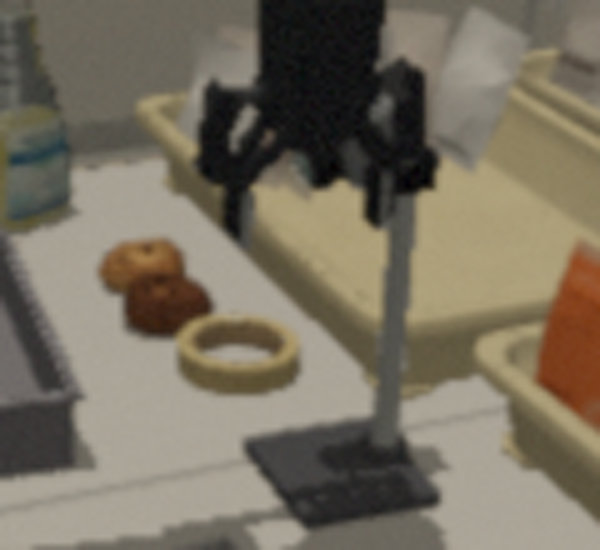

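apply_moves(steps="-1 -0.04 0.02 0 0; -1 -0.08 0.045 0.02 -7; -1 -0.12 0.07 0.05 -14; -1 -0.139 0.082 0.08 -21; -1 -0.139 0.082 0.1 -28; -1 -0.139 0.082 0.12 -35; -1 -0.139 0.082 0.13 -42; -1 -0.139 0.082 0.13 -49; -1 -0.139 0.082 0.13 -56; -1 -0.139 0.082 0.13 -63; -1 -0.139 0.082 0.13 -70; -1 -0.139 0.082 0.13 -77; -1 -0.139 0.082 0.13 -78; -1 -0.139 0.082 0.13 -78; -1 -0.139 0.082 0.13 -78", force=40)

```text
time: 1.4
tcp_pos: [510.9, -82.0, 101.2]
eef_rot: [-3.141, -0.0, 1.359]
ft_force: [-0.4, -0.1, -0.7]
opening: 85.7
```

```bash
python3 - <<'E'
from h import *
s=readout.observe(); print(s['time'],s['tcp_pos'],s['eef_rot'],s['joints'],s['opening'])
snap('scene','scene1');snap('side','side1');c,im,d=snap('wrist','wrist1')
E
```

```text
1.4 [510.85009342 -81.98721823 101.15524648] [-3.14127677e+00 -8.14171693e-06  1.35891061e+00] [-2.62914044e-01 -4.99288041e-02  2.05863192e+00 -8.81093026e-06
  1.13320542e+00 -1.62182092e+00] 85.67306163207994
```

View pics/wrist1.png

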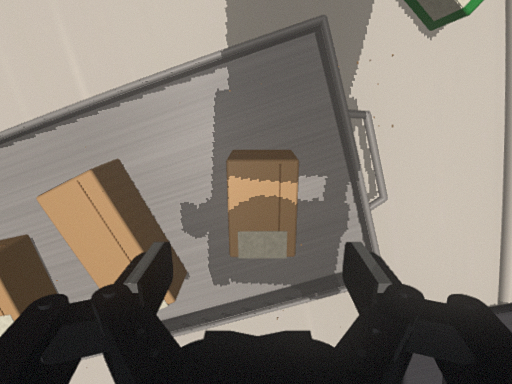

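View pics/side1.png

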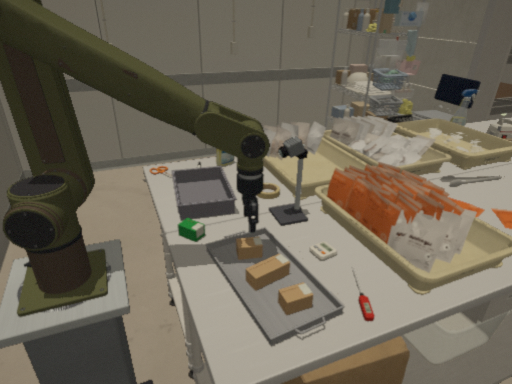

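View pics/scene1.png

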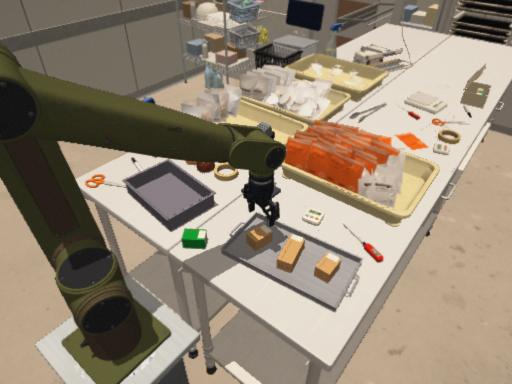

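apply_moves(steps="-1 0 0 0.03 0; -1 0 0 0.06 0; -1 0 0 0.08 0; -1 0 0 0.088 0; -1 0 0 0.088 0; -1 0 0 0.088 0; 1 0 0 0.088 0; 1 0 0 0.088 0; 1 0 0 0.088 0; 1 0 0 0.088 0; 1 0 0 0.088 0; 1 0 0 0.088 0; 1 0 0 0.088 0; 1 0 0 0.088 0", force=40)

```text
time: 2.72
tcp_pos: [512.4, -82.3, 15.1]
eef_rot: [3.139, 0.0, 1.361]
ft_force: [-0.3, 0.5, 6.9]
opening: 49.2
```

```bash
python3 - <<'E'
from h import *
# camera stand geometry & lens from side1/scene1
for n,roi in [('side1',(260,120,330,235)),('scene1',(210,110,300,220))]:
    c,im,d=load(n); x0,y0,x1,y1=roi
    s=im[y0:y1,x0:x1]; cv2.imwrite(f'pics/z_{n}.png',cv2.resize(s[:,:,::-1],None,fx=6,fy=6,interpolation=cv2.INTER_CUBIC)[:600,:800])
    vv,uu=np.mgrid[0:384,0:512]; uv=np.c_[uu.ravel(),vv.ravel()]
    P=cloud(c,d,uv).reshape(384,512,3); ok=d>0
    g=im.max(2).astype(int)
    box=(P[...,0]>600)&(P[...,0]<850)&(P[...,1]>-20)&(P[...,1]<200)&ok
    m=(box&(abs(P[...,2]-14)<5)&(g<80)).astype(np.uint8)
    k,l,st,_=cv2.connectedComponentsWithStats(m); i=1+np.argmax(st[1:,4]); v,u=np.nonzero(l==i); Q=onplane(c,np.c_[u,v],14)
    print(n,'base',st[i],cv2.minAreaRect(Q[:,:2].astype(np.float32)))
    hd=box&(P[...,2]>215); print('head',P[hd].mean(0),P[hd].min(0),P[hd].max(0),hd.sum())
    ps=box&(P[...,2]>30)&(P[...,2]<200); 
    v,u=np.nonzero(ps); 
    if len(v): print('post',np.median(P[ps],0),ps.sum())
c,im,d=load('wrist1')
E
```

```text
side1 base [269 205  39  20 433] ((728.5534057617188, 75.94422149658203), (119.38439178466797, 111.32152557373047), 87.00759887695312)
head [728.79687415  72.21282474 267.55129466] [682.34558695  56.85761567 215.4867132 ] [782.54553319 108.99053891 300.92305326] 493
post [772.90167789  77.6301578   86.43562314] 468
scene1 base [271 187   9  10  33] ((751.3350830078125, 26.93132781982422), (57.944034576416016, 22.932891845703125), 24.756669998168945)
head [743.46249629  73.55611498 280.19743794] [713.98030016  59.02678806 231.08598114] [781.92403005 107.78372049 299.3175983 ] 155
post [840.05666023  24.17952447  80.64006513] 95
```

View pics/z_side1.png

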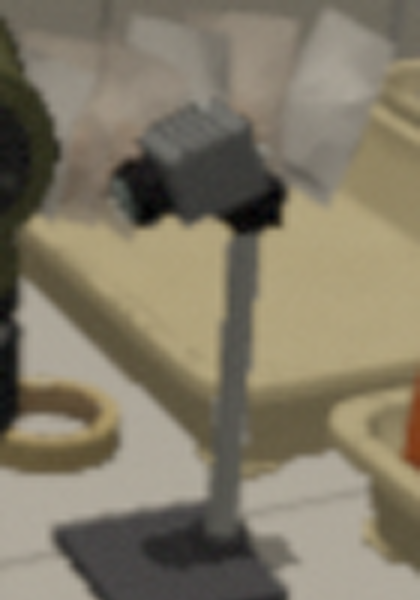

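apply_moves(steps="1 0 0 -0.015 0; 1 0 0 -0.045 0; 1 0 0 -0.08 0; 1 0.01 -0.004 -0.11 0; 1 0.035 -0.013 -0.12 -1; 1 0.065 -0.024 -0.12 -2; 1 0.1 -0.037 -0.12 -3; 1 0.135 -0.05 -0.12 -4; 1 0.17 -0.062 -0.12 -5; 1 0.205 -0.075 -0.12 -5; 1 0.24 -0.087 -0.12 -5; 1 0.27 -0.098 -0.12 -5; 1 0.295 -0.107 -0.12 -5; 1 0.312 -0.113 -0.12 -5; 1 0.322 -0.117 -0.12 -5; 1 0.322 -0.117 -0.12 -5; 1 0.322 -0.117 -0.12 -5")

```text
time: 4.13
tcp_pos: [463.2, 257.0, 133.0]
eef_rot: [-3.141, 0.001, 1.449]
ft_force: [0.4, -0.8, -2.1]
opening: 49.5
```

```bash
python3 - <<'E'
from h import *
s=readout.observe(); print(s['time'],s['tcp_pos'],s['eef_rot'],s['opening'])
c,im,d=snap('wrist','wrist2'); snap('side','side2')
E
```

```text
4.1333 [463.24774483 256.96896126 133.02214954] [-3.14125390e+00  8.69841993e-04  1.44947517e+00] 49.484604259405934
```

View pics/wrist2.png

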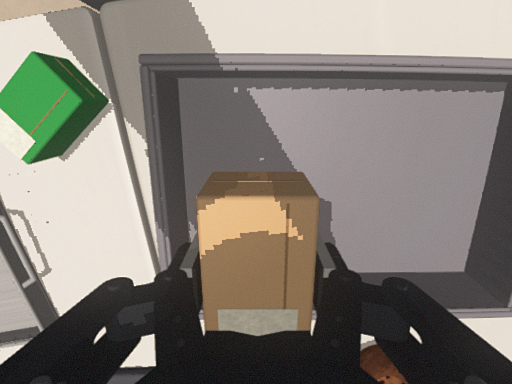

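View pics/side2.png

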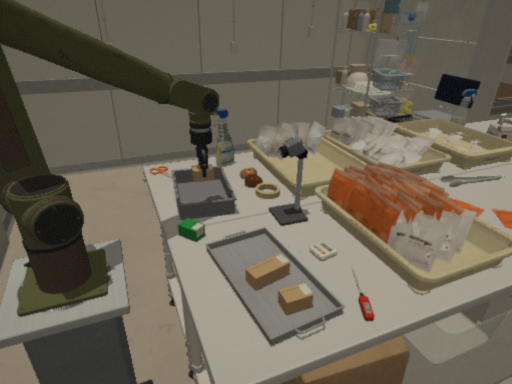

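```bash
python3 - <<'E'
from h import *
c,im,d=load('wrist2')
uu,vv=np.meshgrid(np.arange(0,512,2),np.arange(0,384,2)); uv=np.c_[uu.ravel(),vv.ravel()]
P=cloud(c,d,uv)
r=(abs(P[:,2]-65)<5)&(P[:,0]<600)
Y=R.from_euler('z',-7.2,degrees=True).as_matrix()
T=(P-[472.5,329,0])@Y
for nm,m in [('rim',r),('floor',(abs(P[:,2]-4)<4)&(abs(T[:,0])<105)&(abs(T[:,1])<155))]:
    print(nm,m.sum(),np.percentile(T[m],[1,99],axis=0).round(0))
print('left rim',T[r&(T[:,1]<-120)].mean(0), 'near rim',np.median(T[r&(T[:,0]<-80)],0))
k=(P[:,2]<150)&(P[:,2]>60)&(abs(P[:,0]-463)<60)&(abs(P[:,1]-257)<35); print(P[k].min(0),P[k].max(0),np.median(P[k],0))
E
```

```text
rim 2728 [[-106. -153.   60.]
 [ 104.  150.   67.]]
floor 11444 [[ -94. -141.    3.]
 [  93.  149.    7.]]
left rim [ -41.07773317 -144.45346733   65.29868888] near rim [-100.36574618  -36.34255373   65.64512621]
[421.50977065 222.27904083 124.41354292] [460.6936502  291.87662841 149.98217796] [424.8062501  262.14308943 139.39620961]
```

apply_moves(steps="1 0 0 0.03 0; 1 0 0 0.065 0; 1 0 0 0.095 0; 1 0 0 0.108 0; 1 0 0 0.114 0; 1 0 0 0.116 0; 1 0 0 0.116 0; 0.3 0 0 0.116 0; -0.3 0 0 0.116 0; -1 0 0 0.116 0; -1 0 0 0.116 0; -1 0 0 0.116 0; -1 0 0 0.116 0; -1 0 0 0.11 0; -1 0 0 0.08 0; -1 0 0 0.04 0; -1 0 0 0 0; -1 0 0 0 0")

```text
time: 5.73
tcp_pos: [468.6, 259.6, 143.4]
eef_rot: [3.128, -0.008, 1.449]
ft_force: [2.1, -0.5, 1.3]
opening: 85.6
```

```bash
python3 - <<'E'
from h import *
s=readout.observe(); print(s['time'],s['tcp_pos'],s['eef_rot'],s['opening'])
c,im,d=snap('wrist','wrist3')
ps=np.radians(90-7.2)
from math import *
y=s['eef_rot'][2]; dl=np.array([540.5,-323.5])-s['tcp_pos'][:2]
print('tool dx dy',dl@[cos(y),sin(y)],dl@[sin(y),-cos(y)],degrees(y))
E
```

```text
5.7333 [468.63197712 259.55199322 143.38844947] [ 3.12760679 -0.00816373  1.44882005] 85.60576177689667
tool dx dy -569.975509792347 142.27634288266378 83.01127398100036
```

View pics/wrist3.png

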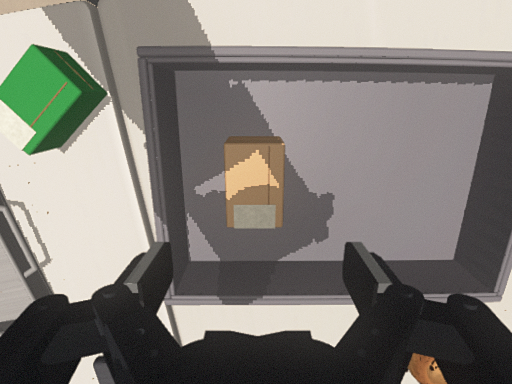

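apply_moves(steps="-1 -0.02 0.005 0 -1; -1 -0.05 0.013 0 -2; -1 -0.085 0.022 0 -3; -1 -0.12 0.031 0 -4; -1 -0.155 0.04 0 -5; -1 -0.19 0.049 0 -6; -1 -0.225 0.058 0 -7; -1 -0.26 0.068 0 -8; -1 -0.295 0.077 0 -8; -1 -0.33 0.086 0 -8; -1 -0.365 0.095 0 -8; -1 -0.4 0.104 0 -8; -1 -0.435 0.113 0 -8; -1 -0.47 0.122 0 -8; -1 -0.5 0.13 0 -8; -1 -0.53 0.138 0 -8; -1 -0.55 0.143 0 -8; -1 -0.562 0.146 0 -8; -1 -0.567 0.147 0 -8; -1 -0.567 0.147 0 -8")

```text
time: 7.45
tcp_pos: [539.9, -323.6, 132.5]
eef_rot: [-3.141, -0.001, 1.587]
ft_force: [-0.5, -0.1, -0.7]
opening: 85.6
```

apply_moves(steps="-1 0 0 0.01 0; -1 0 0 0.03 0; -1 0 0 0.03 0; -1 0 0 0.03 0")

```text
time: 7.78
tcp_pos: [539.1, -321.3, 101.2]
eef_rot: [-3.138, -0.003, 1.59]
ft_force: [0.0, -0.3, 0.8]
opening: 85.6
```

```bash
python3 - <<'E'
from h import *
s=readout.observe(); print(s['time'],s['tcp_pos'],s['eef_rot'],s['opening'])
c,im,d=snap('wrist','wrist4')
snap('scene','scene4');
uu,vv=np.meshgrid(np.arange(0,512),np.arange(0,384)); uv=np.c_[uu.ravel(),vv.ravel()]
P=cloud(c,d,uv); m=(abs(P[:,2]-48)<5)&(abs(P[:,0]-540)<70)&(abs(P[:,1]+323)<50)
print(m.sum(),cv2.minAreaRect(onplane(c,uv[m],48)[:,:2].astype(np.float32)),P[m][:,2].mean())
m=(abs(P[:,2]-48)<5)&(abs(P[:,0]-519)<90)&(abs(P[:,1]+203)<50)
print(m.sum(),cv2.minAreaRect(onplane(c,uv[m],48)[:,:2].astype(np.float32)))
E
```

```text
7.7833 [ 539.11731071 -321.25524014  101.1941687 ] [-3.13811550e+00 -2.77244125e-03  1.58965195e+00] 85.58347838277584
6870 ((542.2316284179688, -320.556884765625), (77.03218078613281, 49.81566619873047), 0.28831246495246887) 48.96200644502778
11594 ((520.8534545898438, -201.1856689453125), (121.87567901611328, 52.03076934814453), 12.542825698852539)
```

View pics/wrist4.png

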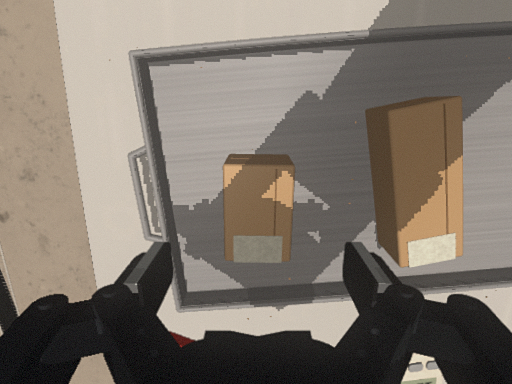

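View pics/scene4.png

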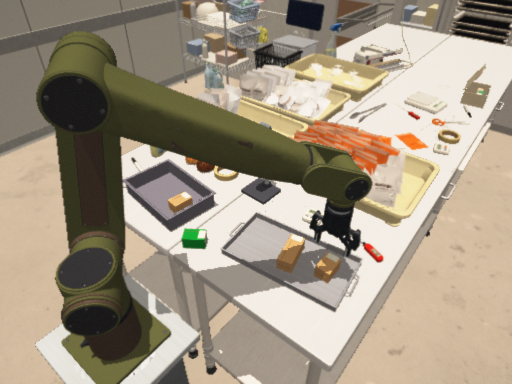

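apply_moves(steps="-1 0.001 0.001 0.03 0; -1 0.001 0.001 0.06 0; -1 0.001 0.001 0.08 0; -1 0.001 0.001 0.088 0; -1 0.001 0.001 0.088 0; -1 0.001 0.001 0.088 0; 1 0.001 0.001 0.088 0; 1 0.001 0.001 0.088 0; 1 0.001 0.001 0.088 0; 1 0.001 0.001 0.088 0; 1 0.001 0.001 0.088 0; 1 0.001 0.001 0.088 0; 1 0.001 0.001 0.088 0; 1 0.001 0.001 0.07 0; 1 0.001 0.001 0.04 0; 1 0.001 0.001 0.005 0; 1 0.001 0.001 -0.025 0; 1 0.001 0.001 -0.035 0; 1 0.001 0.001 -0.035 0; 1 0.001 0.001 -0.035 0")

```text
time: 9.55
tcp_pos: [540.9, -322.2, 137.4]
eef_rot: [-3.141, -0.0, 1.588]
ft_force: [-0.3, 1.1, -1.0]
opening: 49.5
```

```bash
python3 - <<'E'
from h import *
from math import *
s=readout.observe(); print(s['time'],s['tcp_pos'],s['eef_rot'],s['opening'],s['ft_force'])
y=s['eef_rot'][2]; dl=np.array([481.5,400.4])-s['tcp_pos'][:2]
print('tool dx dy',dl@[cos(y),sin(y)],dl@[sin(y),-cos(y)],degrees(y))
E
```

```text
9.55 [ 540.87518354 -322.15907687  137.44036661] [-3.14100036e+00 -3.81768272e-04  1.58824291e+00] 49.519693583195846 [-0.26238313  1.14626319 -1.00159874]
tool dx dy 723.484953859121 -46.76059803679428 90.99961572545313
```

apply_moves(steps="1 0.015 -0.001 0 1; 1 0.04 -0.003 0 2; 1 0.07 -0.005 0 3; 1 0.105 -0.007 0 4; 1 0.14 -0.009 0 5; 1 0.175 -0.011 0 6; 1 0.21 -0.014 0 7; 1 0.245 -0.016 0 8; 1 0.28 -0.018 0 8; 1 0.315 -0.02 0 8; 1 0.35 -0.023 0 8; 1 0.385 -0.025 0 8; 1 0.42 -0.027 0 8; 1 0.455 -0.029 0 8; 1 0.49 -0.032 0 8; 1 0.525 -0.034 0 8; 1 0.56 -0.036 0 8; 1 0.595 -0.038 0 8; 1 0.625 -0.04 0 8; 1 0.65 -0.042 0 8")

```text
time: 11.22
tcp_pos: [485.5, 327.9, 134.2]
eef_rot: [-3.137, 0.003, 1.45]
ft_force: [0.3, 0.0, -1.0]
opening: 49.4
```

```bash
python3 - <<'E'
from h import *
from math import *
s=readout.observe(); print(s['time'],s['tcp_pos'],s['eef_rot'],s['opening'],s['qd'])
y=s['eef_rot'][2]; dl=np.array([481.5,400.4])-s['tcp_pos'][:2]
print('tool dx dy',dl@[cos(y),sin(y)],dl@[sin(y),-cos(y)],degrees(y))
E
```

```text
11.2167 [485.50188012 327.94609435 134.23434737] [-3.13650959  0.00339929  1.44986436] 49.377578615306696 [ 0.46592645  0.29894954 -0.30874636 -0.01075135  0.01435565  0.4666547 ]
tool dx dy 71.44197198669745 -12.71330512166087 83.07110873271597
```

apply_moves(steps="1 0.025 -0.005 0 0; 1 0.045 -0.01 0 0; 1 0.062 -0.013 0 0; 1 0.072 -0.015 0 0; 1 0.072 -0.015 0.01 0; 1 0.072 -0.015 0.04 0; 1 0.072 -0.015 0.075 0; 1 0.072 -0.015 0.1 0; 1 0.072 -0.015 0.114 0; 1 0.072 -0.015 0.119 0; 1 0.072 -0.015 0.121 0; 1 0.072 -0.015 0.121 0")

```text
time: 12.22
tcp_pos: [482.2, 399.2, 17.8]
eef_rot: [-3.141, 0.001, 1.448]
ft_force: [-0.4, -0.4, 1.3]
opening: 49.6
```

apply_moves(steps="0.3 0 0 0 0; -0.3 0 0 0 0; -1 0 0 0 0; -1 0 0 0 0; -1 0 0 0 0; -1 0 0 0 0; -1 0 0 -0.01 0; -1 0 0 -0.045 0; -1 0 0 -0.08 0; -1 0 0 -0.105 0; -1 0 0 -0.12 0; -1 0 0 -0.12 0; -1 0 0 -0.12 0")

```text
time: 13.3
tcp_pos: [482.4, 400.5, 138.9]
eef_rot: [3.139, -0.002, 1.449]
ft_force: [-0.4, -1.3, -0.1]
opening: 85.0
```

```bash
python3 - <<'E'
from h import *
s=readout.observe(); print(s['time'],s['tcp_pos'],s['eef_rot'],s['opening'],s['ft_force'])
c,im,d=snap('wrist','wrist5')
E
```

```text
13.3 [482.414808   400.49439077 138.88855088] [ 3.13942158e+00 -1.89666820e-03  1.44871443e+00] 85.0474231243923 [-0.38415575 -1.2653711  -0.05276243]
```

View pics/wrist5.png

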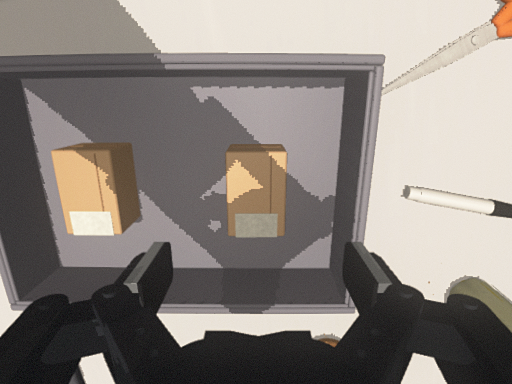

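apply_moves(steps="-1 -0.015 0.006 -0.02 5; -1 -0.04 0.016 -0.05 12; -1 -0.07 0.029 -0.08 19; -1 -0.1 0.041 -0.11 26; -1 -0.13 0.054 -0.122 33; -1 -0.16 0.066 -0.122 40; -1 -0.19 0.078 -0.122 47; -1 -0.22 0.091 -0.122 54; -1 -0.25 0.103 -0.122 61; -1 -0.28 0.115 -0.122 68; -1 -0.305 0.126 -0.122 75; -1 -0.33 0.136 -0.122 83; -1 -0.35 0.144 -0.122 83; -1 -0.365 0.151 -0.122 83; -1 -0.373 0.154 -0.122 83; -1 -0.375 0.155 -0.122 83; -1 -0.375 0.155 -0.122 83; -1 -0.375 0.155 -0.122 83; -1 -0.375 0.155 -0.122 83")

```text
time: 14.93
tcp_pos: [589.7, 10.0, 259.0]
eef_rot: [-3.141, 0.001, 0.001]
ft_force: [-0.6, 0.5, -0.5]
opening: 85.2
```

```bash
python3 - <<'E'
from h import *
s=readout.observe(); print(s['time'],s['tcp_pos'],s['eef_rot'],s['opening'])
c,im,d=snap('wrist','wrist6'); print(c['xyz'],c['attitude'])
cv2.imwrite('pics/wz6.png',cv2.resize(im[0:200,312:512,::-1],None,fx=3,fy=3,interpolation=cv2.INTER_CUBIC))
E
```

```text
14.9333 [589.68215112   9.97748828 258.97006505] [-3.14125004e+00  6.07570483e-04  1.28758677e-03] 85.18125908783162
[589.59328562  83.98044254 402.52927165] [-0.29407258  0.00053492  0.00084073]
```

View pics/wrist6.png

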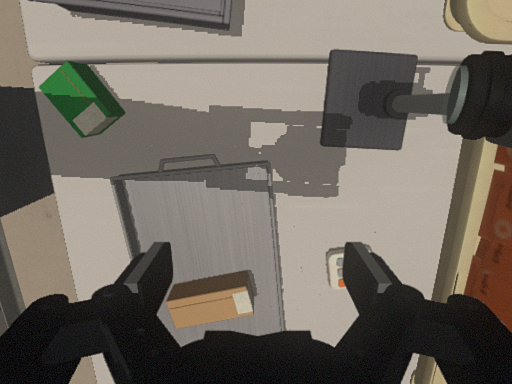

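View pics/wz6.png

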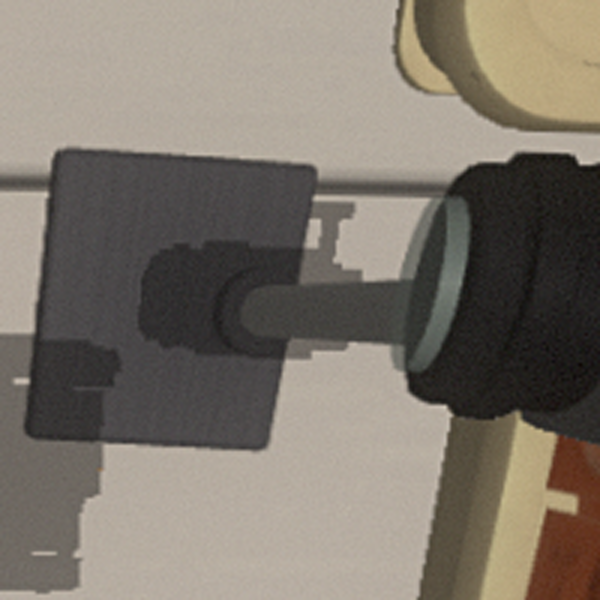

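```bash
python3 - <<'E'
from h import *
c6,im6,d6=load('wrist6'); c0,im0,d0=load('wrist0')
B=onplane(c6,[(331,49.3),(418,55),(401.3,150),(320.3,145.7)],14); print('base',B.round(1),B.mean(0))
for i in range(4): e=B[(i+1)%4]-B[i]; print(np.linalg.norm(e).round(1),np.degrees(np.arctan2(e[1],e[0])).round(1))
psi=np.radians(-4)
def tri(obs):
    A=np.zeros((3,3)); b=np.zeros(3)
    for c,uv in obs:
        o,d=rays(c,[uv]); d=d[0]/np.linalg.norm(d[0]); M=np.eye(3)-np.outer(d,d); A+=M; b+=M@o
    X=np.linalg.solve(A,b)
    return X.round(1),[round(float(np.linalg.norm((np.eye(3)-np.outer(rays(c,[uv])[1][0],rays(c,[uv])[1][0])/np.dot(rays(c,[uv])[1][0],rays(c,[uv])[1][0]))@(X-np.array(c['xyz'])))),1) for c,uv in obs]
cs,_,_=load('side1')
print(tri([(c6,(456,94.7)),(cs,(280.3,152.2))]), tri([(c6,(456,94.7)),(c0,(354.7,64.3))]),tri([(c6,(456,94.7)),(c0,(354.7,64.3)),(cs,(280.3,152.2))]))
ax=np.array([-np.cos(psi)*np.cos(np.radians(20)),-np.sin(psi)*np.cos(np.radians(20)),-np.sin(np.radians(20))])
yy=np.array([np.sin(psi),-np.cos(psi),0]); zz=np.cross(ax,yy)
uu,vv=np.meshgrid(np.arange(512),np.arange(384)); uv=np.c_[uu.ravel(),vv.ravel()]
for n in ['wrist0','wrist6','side1','side2']:
    c,im,d=load(n); P=cloud(c,d,uv); ok=d.ravel()>0
    m=ok&(P[:,2]>205)&(P[:,2]<310)&(P[:,0]>660)&(P[:,0]<800)&(abs(P[:,1]-80)<45)
    Q=P[m]@np.c_[ax,yy,zz]
    o=np.array([684,80,250])@np.c_[ax,yy,zz]; Q=Q-o
    print(n,m.sum(),'front',np.sort(Q[:,0])[-15::5].round(1),'pct',np.percentile(Q,[1,50,99],axis=0).round(1).tolist())
    f=Q[:,0]>Q[:,0].max()-25
    print('   front part y range',np.percentile(Q[f][:,1],[1,99]).round(1),'z',np.percentile(Q[f][:,2],[1,99]).round(1))
    for lo in range(-90,20,10):
        s=Q[(Q[:,0]>=lo)&(Q[:,0]<lo+10)]
        if len(s)>5: print('    ',lo,len(s),s[:,1].min().round(0),s[:,1].max().round(0),s[:,2].min().round(0),s[:,2].max().round(0))
E
```

```text
base [[679.2 147.6  14. ]
 [787.8 142.6  14. ]
 [782.6  24.6  14. ]
 [673.   29.8  14. ]] [730.65797494  86.13180329  14.        ]
108.7 -2.6
118.2 -92.5
109.7 177.3
118.0 87.0
(array([689.1,  88.4, 254.1]), [1.8, 1.8]) (array([686.3,  88.5, 255.1]), [0.2, 0.2]) (array([688. ,  88.2, 254.4]), [1.1, 1.5, 2.6])
wrist0 20052 front [-1.8 -1.7 -1.6] pct [[-48.9, -25.5, 4.4], [-28.7, -6.2, 21.8], [-2.7, 12.7, 26.1]]
   front part y range [-26.7   9.7] z [ 3.7 21.7]
     -60 48 8.0 13.0 19.0 26.0
     -50 3933 -24.0 13.0 18.0 28.0
     -40 5350 -24.0 14.0 -11.0 27.0
     -30 4712 -31.0 13.0 -19.0 26.0
     -20 3726 -29.0 12.0 1.0 23.0
     -10 2283 -27.0 10.0 -0.0 21.0
wrist6 5496 front [-1.2 -1.2 -1.1] pct [[-28.3, -27.8, -10.7], [-11.1, -6.9, 15.0], [-1.4, 11.9, 21.8]]
   front part y range [-27.8  10. ] z [-9.5 21.8]
     -40 13 13.0 13.0 -16.0 9.0
     -30 726 -31.0 13.0 -19.0 21.0
     -20 2249 -30.0 12.0 -6.0 24.0
     -10 2508 -28.0 10.0 -14.0 22.0
side1 507 front [-3.5 -2.4 -2.3] pct [[-92.0, -28.0, -65.6], [-53.3, 8.3, 4.4], [-2.3, 17.2, 27.4]]
   front part y range [-19.4  13.3] z [-14.5  22.5]
     -90 30 -4.0 12.0 -48.0 23.0
     -80 64 -26.0 19.0 -53.0 26.0
     -70 89 -33.0 17.0 -70.0 27.0
     -60 79 -30.0 18.0 -66.0 28.0
     -50 55 -32.0 16.0 -17.0 29.0
     -40 53 -31.0 18.0 -19.0 28.0
     -30 49 -23.0 16.0 -17.0 26.0
     -20 36 -16.0 15.0 -15.0 22.0
     -10 42 -19.0 10.0 -11.0 22.0
side2 508 front [-3.6 -2.4 -1.9] pct [[-91.3, -28.9, -66.2], [-53.6, 7.9, 5.0], [-2.0, 17.1, 27.6]]
   front part y range [-17.5  12.5] z [-14.8  22.5]
     -90 30 -3.0 15.0 -46.0 24.0
     -80 68 -29.0 18.0 -53.0 26.0
     -70 86 -30.0 16.0 -72.0 28.0
     -60 81 -31.0 21.0 -67.0 28.0
     -50 54 -32.0 18.0 -17.0 29.0
     -40 54 -28.0 17.0 -18.0 27.0
     -30 48 -26.0 16.0 -18.0 26.0
     -20 38 -15.0 13.0 -17.0 23.0
     -10 40 -18.0 10.0 -11.0 21.0
```

apply_moves(steps="-1 -0.015 0.02 0 5; -1 -0.035 0.05 0.01 12; -1 -0.055 0.08 0.03 19; -1 -0.07 0.11 0.05 26; -1 -0.07 0.14 0.07 33; -1 -0.07 0.17 0.09 40; -1 -0.07 0.195 0.11 47; -1 -0.07 0.208 0.13 54; -1 -0.07 0.212 0.145 61; -1 -0.07 0.212 0.155 68; -1 -0.07 0.212 0.159 75; -1 -0.07 0.212 0.159 77.4; -1 -0.07 0.212 0.159 77.4; -1 -0.07 0.212 0.159 77.4; -1 -0.07 0.212 0.159 77.4")

```text
time: 16.23
tcp_pos: [520.4, -202.7, 100.8]
eef_rot: [-3.141, -0.001, -1.349]
ft_force: [0.5, 0.0, -0.9]
opening: 85.6
```

```bash
python3 - <<'E'
from h import *
s=readout.observe(); print(s['time'],s['tcp_pos'],s['eef_rot'],s['opening'])
c,im,d=snap('wrist','wrist7')
uu,vv=np.meshgrid(np.arange(0,512),np.arange(0,384)); uv=np.c_[uu.ravel(),vv.ravel()]
P=cloud(c,d,uv); m=(abs(P[:,2]-48)<4)&(abs(P[:,0]-519)<90)&(abs(P[:,1]+203)<50)
print(m.sum(),cv2.minAreaRect(onplane(c,uv[m],48)[:,:2].astype(np.float32)))
E
```

```text
16.2333 [ 520.36729707 -202.72795073  100.81391947] [-3.14088786e+00 -5.27491919e-04 -1.34908812e+00] 85.64139272326086
11087 ((520.78955078125, -199.6552734375), (120.44759368896484, 49.83192443847656), 12.824301719665527)
```

View pics/wrist7.png

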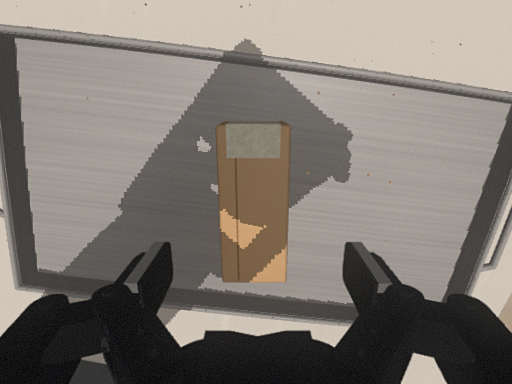

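apply_moves(steps="-1 0 0 0.03 0; -1 0 0 0.06 0; -1 0 0 0.08 0; -1 0 0 0.087 0; -1 0 0 0.087 0; -1 0 0 0.087 0; 1 0 0 0.087 0; 1 0 0 0.087 0; 1 0 0 0.087 0; 1 0 0 0.087 0; 1 0 0 0.087 0; 1 0 0 0.087 0; 1 0 0 0.087 0; 1 0 0 0.07 0; 1 0 0 0.04 0; 1 0 0 0.005 0; 1 0 0 -0.03 0; 1 0 0 -0.05 0; 1 0 0 -0.05 0; 1 0 0 -0.05 0", force=30)

```text
time: 17.95
tcp_pos: [520.5, -203.4, 151.5]
eef_rot: [-3.139, -0.002, -1.351]
ft_force: [-1.3, 0.3, -2.3]
opening: 49.4
```

```bash
python3 - <<'E'
from h import *
s=readout.observe(); print(s['time'],s['tcp_pos'],s['eef_rot'],s['opening'],s['ft_force'],s['wrist_torque'],s['joints'])
c,im,d=snap('side','side8')
cv2.imwrite('pics/side8z.png',cv2.resize(im[150:320,180:380,::-1],None,fx=3,fy=3,interpolation=cv2.INTER_CUBIC))
c,im,d=load('wrist6')
# green box
uu,vv=np.meshgrid(np.arange(0,512),np.arange(0,384)); uv=np.c_[uu.ravel(),vv.ravel()]
P=cloud(c,d,uv); r=im.reshape(-1,3).astype(int); m=(r[:,1]>1.5*r[:,0])&(r[:,1]>60); print('green',P[m].min(0),P[m].max(0))
E
```

```text
17.95 [ 520.54796422 -203.35369668  151.51904402] [-3.13944086e+00 -1.83100465e-03 -1.35086412e+00] 49.421954967679895 [-1.26837014  0.26754425 -2.29466891] [ 0.02338295 -0.01305661 -0.0263219 ] [-4.68457007e-01 -1.45062236e-02  1.93258667e+00 -5.00432651e-05
  1.22068722e+00  8.82422241e-01]
green [324.01910458  46.16058833   2.2004553 ] [589.59328562 132.03524543 402.52927165]
```

View pics/side8z.png

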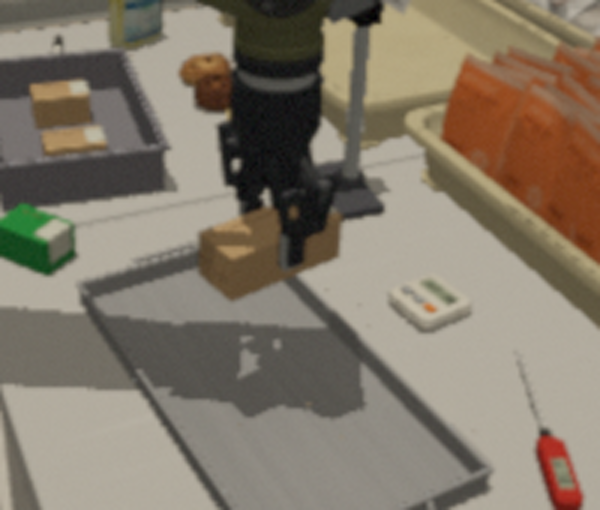

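apply_moves(steps="1 -0.015 -0.002 0 -3; 1 -0.04 -0.005 0 -9; 1 -0.07 -0.009 0 -15; 1 -0.1 -0.013 0 -22; 1 -0.13 -0.017 0 -29; 1 -0.16 -0.021 0 -36; 1 -0.19 -0.025 0 -43; 1 -0.22 -0.029 0 -50; 1 -0.25 -0.033 0 -56; 1 -0.28 -0.037 0 -62; 1 -0.3 -0.04 0 -67; 1 -0.315 -0.042 0 -70; 1 -0.323 -0.043 0 -70; 1 -0.323 -0.043 0 -70; 1 -0.323 -0.043 0 -70; 1 -0.323 -0.043 0.02 -70; 1 -0.323 -0.043 0.04 -70; 1 -0.323 -0.043 0.045 -70; 1 -0.323 -0.043 0.045 -70")

```text
time: 19.58
tcp_pos: [489.7, 120.3, 102.8]
eef_rot: [3.14, 0.005, -0.131]
ft_force: [-0.7, -0.2, -0.9]
opening: 49.6
```

```bash
python3 - <<'E'
from h import *
s=readout.observe(); print(s['time'],s['tcp_pos'],s['eef_rot'],s['opening'],s['ft_force'],s['wrist_torque'])
c,im,d=snap('wrist','wrist9')
uu,vv=np.meshgrid(np.arange(0,512),np.arange(0,384)); uv=np.c_[uu.ravel(),vv.ravel()]
P=cloud(c,d,uv); r=im.reshape(-1,3).astype(int)
C=s['tcp_pos'][:2]
m=(abs(P[:,2]-130)<25)&(np.hypot(P[:,0]-C[0],P[:,1]-C[1])<90)&(r[:,0]>80)
Q=P[m]; print(m.sum(),Q.min(0),Q.max(0))
Y=R.from_euler('z',-7.2,degrees=True).as_matrix()
T=(P-[472.5,329,0])@Y; k=(abs(P[:,2]-65)<4)&(abs(T[:,0])<110); print('rim',np.percentile(T[k],[1,99],axis=0).round(0), np.percentile(T[k&(abs(T[:,0]+0)<60)&(T[:,1]<-100)],[0.5,5,50,95],axis=0).round(0))
E
```

```text
19.5833 [489.73995525 120.33052926 102.81308289] [ 3.13998848  0.00502971 -0.13112555] 49.64457730734305 [-0.72049246 -0.19119466 -0.85685157] [ 0.0111516  -0.01091948 -0.02582026]
24076 [445.01844077  89.00460599 105.36118596] [547.72469289 183.05511584 154.86620674]
rim [[-105. -153.   61.]
 [ 107.  -76.   67.]] [[ -59. -153.   62.]
 [ -55. -152.   64.]
 [ -11. -147.   66.]
 [  50. -143.   67.]]
```

View pics/wrist9.png

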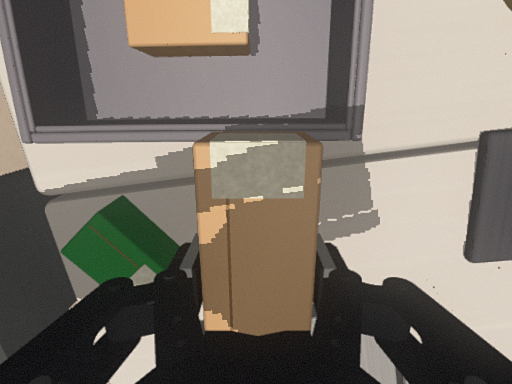

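apply_moves(steps="1 0 -0.005 0.01 0; 1 0 -0.005 0.02 0; 1 0 -0.005 0.024 0; 1 0 -0.005 0.024 0; 1 0 -0.005 0.024 0; 1 0 -0.005 0.024 0", force=20)

```text
time: 20.13
tcp_pos: [492.4, 126.6, 81.6]
eef_rot: [-3.141, -0.001, -0.129]
ft_force: [0.1, -0.9, -0.9]
opening: 49.9
```

apply_moves(steps="1 0 0 0.002 0; 1 0 0 0.004 0; 1 0 0 0.006 0; 1 0 0 0.008 0; 1 0 0 0.01 0; 1 0 0 0.01 0")

```text
time: 20.63
tcp_pos: [493.8, 126.0, 73.4]
eef_rot: [3.141, -0.003, -0.129]
ft_force: [-0.7, -4.1, 6.7]
opening: 49.5
```

```bash
cat >> h.py <<'E'
def tilt(tag):
    s=readout.observe(); print(s['time'],s['tcp_pos'].round(1),s['eef_rot'].round(3),round(s['opening'],1),s['ft_force'].round(1),s['wrist_torque'].round(2))
    c,im,d=snap('wrist',tag)
    uu,vv=np.meshgrid(np.arange(0,512),np.arange(0,384)); uv=np.c_[uu.ravel(),vv.ravel()]
    P=cloud(c,d,uv); r=im.reshape(-1,3).astype(int)
    y=s['eef_rot'][2]; X=np.array([-np.sin(y),np.cos(y),0]); S=np.array([np.cos(y),np.sin(y),0])  # forward = -tool y
    L=(P-s['tcp_pos'])@np.c_[X,S,[0,0,1]]
    m=(abs(L[:,1])<18)&(L[:,0]<75)&(L[:,0]>-40)&(L[:,2]>20)&(L[:,2]<90)&(r[:,0]>60)&(d.ravel()>0)
    for a in range(-40,75,10):
        k=m&(L[:,0]>=a)&(L[:,0]<a+10)
        if k.sum()>10: print(a,k.sum(),np.median(L[k],0).round(1))
    k=m&(L[:,0]>-15)&(L[:,0]<40)
    p=np.polyfit(L[k,0],L[k,2],1); print('pitch deg',np.degrees(np.arctan(p[0])),'top at axis',p[1])
E
python3 -c "
from h import *
tilt('wrist10')"
```

```text
20.6333 [493.8 126.   73.4] [ 3.141e+00 -3.000e-03 -1.290e-01] 49.5 [-0.7 -4.1  6.7] [-0.32  0.26  0.08]
-40 12 [-30.3   0.3  32.1]
-30 1095 [-24.2   0.1  32.8]
-20 1380 [-14.9   0.1  33.4]
-10 1501 [-4.9  0.1 34.1]
0 1655 [ 5.2  0.1 34.8]
10 1849 [15.2  0.1 35.5]
20 2004 [25.1  0.1 36.1]
30 2152 [35.   0.  36.9]
40 2426 [45.1  0.  37.9]
50 2960 [55.7  0.  38.4]
60 421 [60.3  0.1 25.5]
pitch deg 4.048296036887105 top at axis 34.62660509350856
```

View pics/wrist10.png

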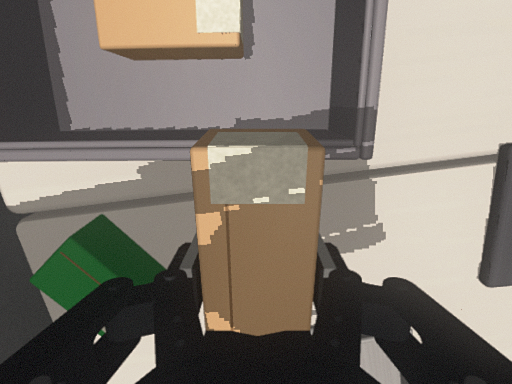

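apply_moves(steps="1 0 0 0.002 0; 1 0 0 0.004 0; 1 0 0 0.006 0; 1 0 0 0.008 0; 1 0 0 0.01 0; 1 0 0 0.012 0; 1 0 0 0.012 0; 1 0 0 0.012 0")

```text
time: 21.35
tcp_pos: [494.8, 124.6, 62.3]
eef_rot: [3.138, -0.006, -0.129]
ft_force: [-1.0, -10.9, 10.2]
opening: 50.0
```

```bash
python3 -c "
from h import *
tilt('wrist11')"
```

```text
21.35 [494.8 124.6  62.3] [ 3.138 -0.006 -0.129] 50.0 [ -1.  -10.9  10.2] [-1.29  0.14 -0.03]
-40 299 [-31.8   0.1  27.8]
-30 992 [-25.    0.   29.7]
-20 1116 [-14.9   0.   32.5]
-10 1251 [-5.  -0.  35.3]
0 1471 [ 5.2 -0.  38.4]
10 1766 [15.2 -0.1 41.2]
20 1992 [25.1 -0.1 44.1]
30 2308 [35.3 -0.1 47.3]
40 2761 [45.2  0.2 50.2]
50 4151 [55.1 -0.1 45.6]
60 653 [61.   0.  24.8]
pitch deg 16.277455915739576 top at axis 37.048076229903224
```

apply_moves(steps="1 0 0 0.002 0; 1 0 0 0.004 0; 1 0 0 0.005 0; 1 0 0 0.005 0; 1 0 0 0.005 0")

```text
time: 21.82
tcp_pos: [494.9, 124.2, 57.4]
eef_rot: [3.138, -0.006, -0.128]
ft_force: [-1.3, -13.1, 11.5]
opening: 49.7
```

apply_moves(steps="1 0 0 0 0; 1 0 0 0 0; 1 0 0 0 0; 1 0 0 -0.01 0; 1 0 0 -0.03 0; 1 0 0 -0.06 0; 1 0 0 -0.09 0; 1 0 0 -0.11 0; 1 0 0 -0.12 0; 1 0 0 -0.12 0; 1 0 0 -0.12 0; 1 0 0 -0.12 0", force=50)

```text
time: 22.82
tcp_pos: [490.9, 126.4, 172.2]
eef_rot: [3.141, 0.003, -0.129]
ft_force: [0.1, -0.9, -2.1]
opening: 49.6
```

```bash
python3 -c "
from h import *
tilt('wrist12')
c,im,d=snap('side','side12')
cv2.imwrite('pics/side12z.png',cv2.resize(im[100:270,140:340,::-1],None,fx=3,fy=3,interpolation=cv2.INTER_CUBIC))
"
```

```text
22.8167 [490.9 126.4 172.2] [ 3.141e+00  3.000e-03 -1.290e-01] 49.6 [ 0.1 -0.9 -2.1] [-0.01  0.02  0.05]
-40 479 [-33.2  -0.2  25.5]
-30 872 [-24.8   0.3  28.6]
-20 1015 [-14.8  -0.2  32.3]
-10 1147 [-4.9  0.3 36.2]
0 1390 [ 5.3 -0.1 40.3]
10 1669 [15.3  0.3 44.2]
20 1940 [25.  -0.1 47.8]
30 2426 [35.3 -0.  52.2]
40 3166 [45.6 -0.  56. ]
50 4469 [54.2 -0.1 45.1]
60 1035 [61.6 -0.2 24.9]
pitch deg 21.45206427589597 top at axis 38.3359951904803
```

View pics/wrist12.png

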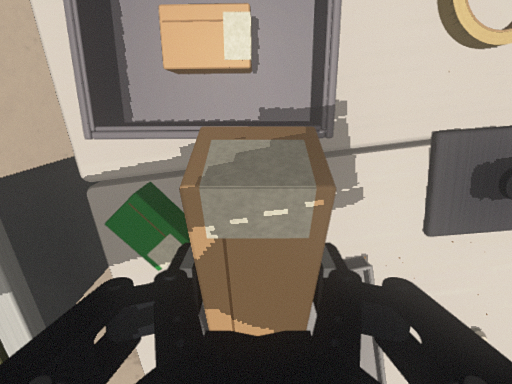

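View pics/side12z.png

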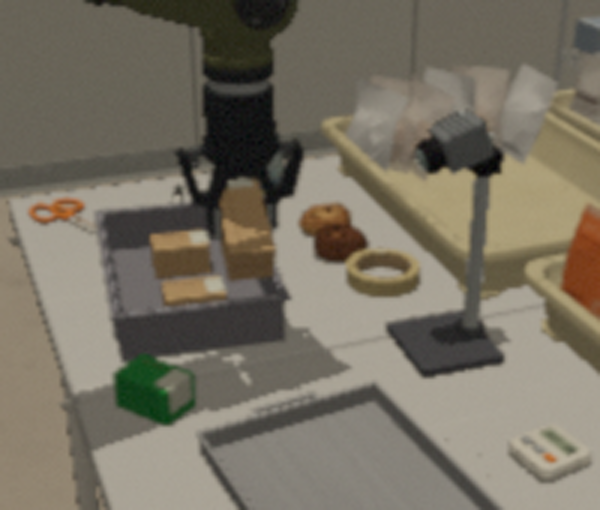

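apply_moves(steps="1 0 0 -0.005 4; 1 0 0 -0.01 10; 1 0 0 -0.018 17; 1 0 0 -0.018 24; 1 0 0 -0.018 31; 1 0 0 -0.018 38; 1 0 0 -0.018 45; 1 0 0 -0.018 52; 1 0 0 -0.018 59; 1 0 0 -0.018 66; 1 0 0 -0.018 73; 1 0 0 -0.018 79; 1 0 0 -0.018 83; 1 0 0 -0.018 85.3; 1 0 0 -0.018 85.3; 1 0 0 -0.018 85.3; 1 0 0 -0.018 85.3; 1 0 0 -0.018 85.3")

```text
time: 24.42
tcp_pos: [491.9, 126.5, 191.8]
eef_rot: [3.141, -0.0, -1.617]
ft_force: [0.2, 0.2, -1.3]
opening: 49.4
```

```bash
python3 -c "
from h import *
tilt('wrist13')
"
```

```text
24.4167 [491.9 126.5 191.8] [ 3.141 -0.    -1.617] 49.4 [ 0.2  0.2 -1.3] [-0.02  0.03  0.  ]
-40 512 [-33.1   0.1  25.5]
-30 858 [-24.8   0.1  28.7]
-20 1009 [-14.7   0.1  32.5]
-10 1143 [-5.   0.1 36.2]
0 1390 [ 5.2  0.1 40.3]
10 1676 [15.1  0.1 44.2]
20 1943 [25.1  0.1 47.9]
30 2433 [35.2  0.  52.3]
40 3218 [45.6  0.  56. ]
50 4392 [54.2  0.1 44.7]
60 977 [61.5  0.1 24.5]
pitch deg 21.461919502104166 top at axis 38.3374372933439
```

View pics/wrist13.png

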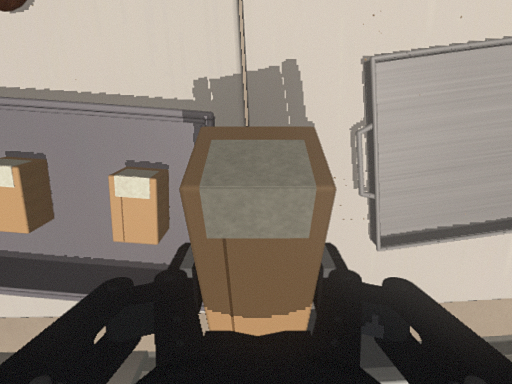

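```bash
python3 -c "
from h import *
c,im,d=load('wrist13'); T=np.array([491.9,126.5,191.8]); y=-1.617
X=np.array([-np.sin(y),np.cos(y),0]); S=np.array([np.cos(y),np.sin(y),0])
for v in range(118,200,5):
    L=(cloud(c,d,[(258,v)])-T)@np.c_[X,S,[0,0,1]]; print(v,im[v,258],L.round(1))
"
```

```text
118 [128 121 113] [[  57.7    0.7 -191.2]]
123 [127 122 112] [[  52.1    0.7 -193.5]]
128 [102  81  59] [[63.7  0.2 17.6]]
133 [107  89  66] [[62.2  0.1 23.8]]
138 [102  82  58] [[60.7  0.1 27.6]]
143 [119 113 102] [[59.3  0.1 32.1]]
148 [115 113  99] [[57.9  0.1 35.2]]
153 [118 112 102] [[56.6  0.1 38.9]]
158 [113 107  96] [[55.3  0.1 41.7]]
163 [121 115 104] [[54.1  0.1 44.9]]
168 [119 112 103] [[53.1  0.1 48.1]]
173 [114 110  99] [[52.   0.1 50.5]]
178 [117 114 100] [[51.   0.1 53.4]]
183 [119 115 102] [[49.9  0.1 55.3]]
188 [113 109  95] [[ 73.9  -0.2 143.5]]
193 [130 126 109] [[47.4  0.1 57.8]]
198 [125 121 108] [[45.2  0.1 55.9]]
```

apply_moves(steps="1 0.008 -0.008 0.001 0; 1 0.018 -0.02 0.002 0; 1 0.026 -0.032 0.002 0; 1 0.029 -0.042 0.002 0; 1 0.029 -0.05 0.002 0; 1 0.029 -0.056 0.002 0; 1 0.029 -0.06 0.002 0; 1 0.029 -0.063 0.002 0; 1 0.029 -0.063 0.002 0; 1 0.029 -0.063 0.002 0; 1 0.029 -0.063 0.002 0; 1 0.029 -0.063 0.002 0")

```text
time: 25.47
tcp_pos: [553.4, 94.8, 190.4]
eef_rot: [3.142, -0.0, -1.618]
ft_force: [-0.3, -0.2, -1.2]
opening: 49.2
```

```bash
python3 -c "
from h import *
tilt('wrist14')
for n,r in [('side',(100,230,220,350)),('scene',(100,260,150,320))]:
    c,im,d=snap(n,n+'14')
    a,b,e,f=r
    cv2.imwrite('pics/%s14z.png'%n,cv2.resize(im[a:b,e:f,::-1],None,fx=4,fy=4,interpolation=cv2.INTER_CUBIC)[:600,:800])
"
```

```text
25.4667 [553.4  94.8 190.4] [ 3.142 -0.    -1.618] 49.2 [-0.3 -0.2 -1.2] [-0.   -0.02  0.01]
-40 505 [-33.2  -0.4  25.4]
-30 873 [-24.8   0.1  28.7]
-20 1012 [-14.8  -0.3  32.5]
-10 1143 [-4.9  0.1 36.2]
0 1405 [ 5.3 -0.3 40.3]
10 1700 [15.3  0.1 44.2]
20 1950 [25.1  0.1 47.9]
30 2426 [35.3  0.  52.3]
40 3234 [45.7 -0.3 56. ]
50 4387 [54.2  0.  44.6]
60 969 [61.5  0.1 24.5]
pitch deg 21.52983449591602 top at axis 38.39756987625491
```

View pics/wrist14.png

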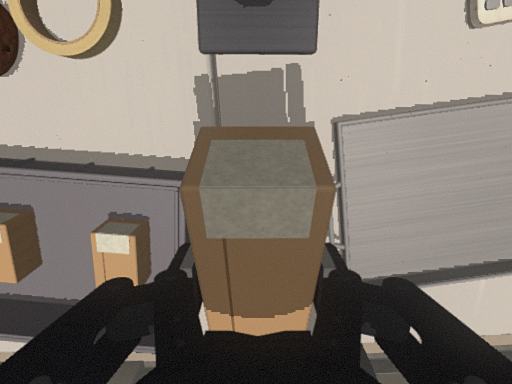

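View pics/side14z.png

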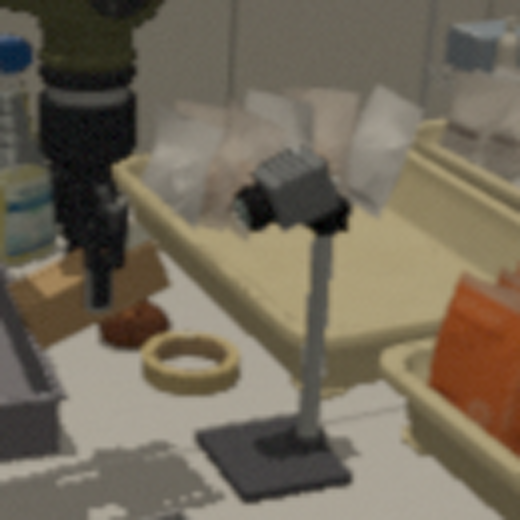

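View pics/scene14z.png

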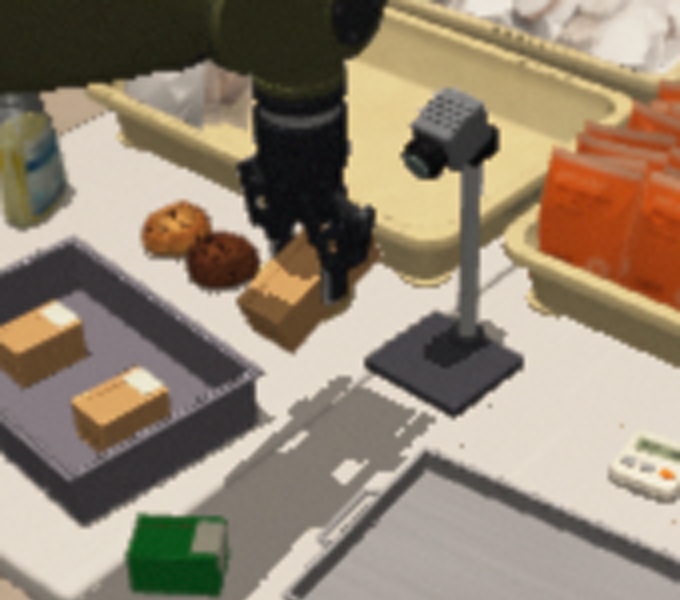

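```bash
python3 -c "
from h import *
cs,ims,ds=load('side14'); cc,imc,dc=load('scene14'); c6,_,_=load('wrist6'); c0,_,_=load('wrist0')
def tri(obs):
    A=np.zeros((3,3)); b=np.zeros(3)
    for c,uv in obs:
        o,d=rays(c,[uv]); d=d[0]/np.linalg.norm(d[0]); M=np.eye(3)-np.outer(d,d); A+=M; b+=M@o
    return np.linalg.solve(A,b).round(1)
s,f,w,w0=(cs,(281.2,152.8)),(cc,(255.5,138.5)),(c6,(456,94.7)),(c0,(354.7,64.3))
print(tri([s,f]),tri([s,w]),tri([f,w]),tri([s,f,w]),tri([s,f,w,w0]))
# carton from side depth: right side face
uu,vv=np.meshgrid(np.arange(512),np.arange(384)); uv=np.c_[uu.ravel(),vv.ravel()]
for c,im,d in [(cs,ims,ds),(cc,imc,dc)]:
    P=cloud(c,d,uv); r=im.reshape(-1,3).astype(int)
    m=(r[:,0]>1.3*r[:,2])&(r[:,0]>90)&(P[:,2]>140)&(P[:,2]<270)&(abs(P[:,1]-95)<40)&(P[:,0]>470)&(P[:,0]<640)
    Q=P[m]; print(m.sum(),Q.min(0).round(1),Q.max(0).round(1))
    e=Q[Q[:,0]>Q[:,0].max()-12]; print(e.round(0)[:14].tolist())
"

```

```text
[693.2  83.2 257.2] [691.9  88.4 251.2] [690.8  86.  257.2] [692.9  86.6 254.4] [690.6  86.5 255. ]
276 [490.6  60.9 168. ] [613.  118.2 247.1]
[[602.0, 69.0, 247.0], [602.0, 68.0, 244.0], [601.0, 68.0, 241.0], [605.0, 67.0, 237.0], [603.0, 70.0, 232.0], [604.0, 64.0, 235.0], [604.0, 65.0, 231.0], [607.0, 65.0, 227.0], [608.0, 67.0, 222.0], [605.0, 67.0, 219.0], [609.0, 68.0, 218.0], [613.0, 68.0, 218.0], [613.0, 69.0, 214.0], [610.0, 62.0, 213.0]]
403 [489.8  63.9 164.2] [618.5 125.6 240.1]
[[607.0, 67.0, 219.0], [611.0, 66.0, 217.0], [611.0, 66.0, 213.0], [612.0, 67.0, 208.0], [619.0, 68.0, 204.0], [611.0, 66.0, 204.0], [609.0, 69.0, 201.0]]
```

apply_moves(steps="1 0.001 -0.001 -0.001 0; 1 0.001 -0.002 -0.001 0; 1 0.001 -0.002 -0.001 0; 1 0.001 -0.002 -0.001 0; 1 0.001 -0.002 -0.001 0; 1 0.001 -0.002 -0.001 0; 1 0.001 -0.002 -0.001 0")

```text
time: 26.2
tcp_pos: [555.6, 93.5, 191.3]
eef_rot: [3.142, 0.0, -1.618]
ft_force: [0.4, 0.3, -1.7]
opening: 49.3
```

```bash
python3 -c "
from h import *
from rig import hand_in
s=readout.observe(); print(s['time'],s['tcp_pos'],s['eef_rot'],s['opening'],abs(s['qd']).max())
print(hand_in())"
```

```text
26.2 [555.62981537  93.4713997  191.30974049] [ 3.14158629e+00  1.56050073e-06 -1.61794479e+00] 49.34386286997013 0.002465387057545484
the job is handed in; nothing more can be done
None
```

I put both short cartons in the tote, let go of them and left them lying flat. The long carton is held in front of the code-reading camera, and I handed the job in at 26.2 s. The hand-in gave no verdict.

**Tilting:** The moves cannot tilt the tool. I gripped the long carton lightly, pressed the underside near its label end on the tote's rim until it pivoted in the pads, then raised the grip to 50 N.

**Last checks:**
- **Tilt:** the wrist camera's depth gave 21.5° against the 20° wanted, and it did not change while the carton was moved.
- **Facing:** the carton's heading matches the camera stand's measured turn of about -2.7°.
- **Position:** by estimate, the label-end centre is about 3 mm or less from the reading point I worked out. After a final 2 to 3 mm shift I only read the arm's pose, with no new picture.
- **Hold:** the arm was still, with the fingers at 49.3 mm on the carton. Its label end was about 75 mm or more short of the lens.

**Disagreements:**
- **Lens position:** the views put the lens front at x 685 to 693 mm, y 83 to 89 mm and z 251 to 257 mm. I aimed between them, so the real distance error could be several millimetres, still inside the 22 mm allowed.
- **End-face height:** the depth reading put the label end about 4 mm higher than the grip geometry did, and I aimed between the two.

The last pictures show both short cartons in the tote. The timer and tape roll look undisturbed where they show; I did not measure them or check the thermometer at the end.

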